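# Charge and start the scent blower

### The arm

A 6-joint arm with a two-finger parallel gripper is mounted at the origin on the work surface. World frame = base frame: x ahead of the robot, y to its left, z up, the work surface at z = 0. Lengths are in m, angles in rad, forces in N, time in s.
With the tool pointing down it reaches from about 0.3 to 0.85 m from the base axis. Payload 4.2 kg.
Tool frame: the origin (TCP) lies midway between the tips of the shut fingers; the grasp point (between the pads) lies arm.pinch_z behind it (arm.pinch_z is the distance from the TCP to the grasp point, in m); z points along the fingers, y is the line along which they close (so a half turn about z gives the same grasp; the last joint's range is limited). The gripper opens to 91 mm and grips with 3 to 60 N. Pads are 32 mm wide; open, the fingers measure 118 mm over their backs; the gripper's body (76 mm by 178 mm) begins 60 mm behind the grasp point.
Start: joints at [1.1, 0.32, 1.565, -0, 1.257, -0.02], TCP at [0.251, 0.518, 0.214] pointing down, gripper open.
Joint ranges: [-3.11, 3.11], [-0.84, 2.01], [0.21, 2.61], [-1.34, 4.49], [0.05, 2.63], [-2.56, 2.56]. Speed limits (rad/s): [2.57, 2.57, 3.14, 3.14, 3.14, 3.14].

### API

Orientations are given as a unit quaternion [x, y, z, w].
In Python, from bench import arm gives the robot as it stands. Calls block until the motion is done:
- arm.goto(position, orientation): joint-space move of the TCP to a pose.
- arm.move_l(position, attitude=None, v=0.15, stop_force=None): straight line of the TCP; attitude=None keeps the orientation; v is the mean speed in m/s. With stop_force (N) it stops when the force on the tool has changed by that much, and returns True; else False.
- arm.goto_joints(angles): joint-space move.
- arm.release() and arm.gripper_close(grasp_force=None): open the fingers fully, or close them until they stop; grasp_force is the grip in N (None keeps the last).
- arm.wait(seconds).
- arm.solve_ik(position, orientation): joint angles nearest the present ones, or None.
- arm.get_obs(): the state.
- arm.read_camera(name): name is "scene" or "top"; returns a dict with "image" (384x512x3 uint8, blue, green, red), "fov_y" (degrees; the focal length in pixels is half the picture's height over the tangent of half this angle, whatever the lens; pixels are square), "cx", "cy" (the principal point, pixels), "world_to_cam" (4x4, takes a point from world to camera coordinates). Camera axes: x right, y down, z forward; pixel columns grow to the right and rows downward; lengths in m; the calibration is good to about 2 mm. A picture is of the moment at which its call begins. There is no depth.
A pose or a line that the arm cannot do raises arm.Unreachable and nothing moves.
- arm.close_job(): hands the job in; it is judged then, once.
Trained networks look in a picture, given as the dict that the camera call returned (one of the last four; its "shot" number tells which), for a name from the list of things; names that differ only in an ending like _2 or _b are one class to them, and where a whole thing is asked for, a point or a joint stands for the part that bears it (a point fixed in the world has none). Each returns a list of dicts, best first, with "p" (0 to 1); they miss things now and then, are a little off and sometimes report something else, mostly with a low value. They report only what shows in the picture. A call takes as long as a camera call. They do not tell look-alikes from the thing itself.
- arm.regions_of(picture, query): "pixels" (384x512 bool, what is visible of it) and "xy" ([column, row] in pixels, amid what is visible of it).
The state is a dict: "t": time; "joint_pos": joint angles; "joint_vel": joint speeds; "joint_efforts": joint torques, N m; "ee_pos": TCP position; "tool_rot": TCP orientation; "ft_force": force on the tool from outside, world axes, zero at the start; "wrist_torque": the same for the moment, N m; "grip_width": finger opening in m; "grip_force": force on a finger pad.
Only numpy, scipy, OpenCV 4.12 (cv2) and the standard library are available. Lean on these libraries where they do the work, as an engineer would, in place of code of your own. Each camera call takes 0.05 s, during which the arm holds its last target. There are 200 camera calls.

### The job

Swing the blower's damper lever fully shut (to the left stop by the button), and with it shut stand every scent jar that is on the turntable upright in a seat ring of the blower, one to a ring. Then swing the lever wide open to its other stop, press the green start button fully down and let it go, only ever pressing it with the lever wide open, and finally bring the lever back in line with the red marker. Leave the mug, the brush and the valve stem tool where they are; if a jar gets knocked out of its ring at any time, put it back.

Things in the scene. Friction and masses are not known exactly. Their poses are not given: they have to be found in the camera images.
- blower: grey steel scent blower, a flat fixed console 260 (x) x 340 (y) x 45 mm high. Origin: on the counter, 30 mm along +x from the middle of the underside; +x points away from the robot (turned by up to 0.15 rad), +y to its left. Along the far side of its deck is a row of three aluminium seat rings; nearer the robot are the damper lever (right) and start button (left).
- damper (a joint): angle of the damper lever, rad; it lies level, hinge upright. 0 = shut, at its left stop nearest the button (narrow, blue end of the wedge scale); 1.6 = wide open, at its right stop (broad end). Grows counter-clockwise from above; at 0.8 it points along the blower's -x. Stiff: 0.15 N m friction, 2 N at the knob; stays where left.
- damper_tip (a point): the lever's upright black knob: cylinder, 26 mm diameter, 42 mm high, 90 mm from the hinge axis, top 62 mm above the blower's deck; this point is on its axis 46 mm above the deck. The steel arm under it (14 mm wide) has its top 22 mm above the deck. The point's x axis points along the lever, from the hinge out.
- damper_hinge (a point): point on the damper lever's upright hinge axis, at deck height. The hub there is 38 mm in diameter and 22 mm high with the arm.
- marker (a joint): angle of the red set-point marker about the same hinge axis, rad, same zero and direction as the damper: the lever is in line with the marker when the two values are equal. Varies from start to start (0.5 to 1.1); the robot cannot move it.
- marker_tip (a point): outer end of the red set-point marker, a flat pointer on the deck under the lever with a broad head 122 to 134 mm from the hinge axis, beyond the knob; this point is 125 mm from the axis, 7 mm above the deck. Its x axis points from the hinge out, through the marker.
- start (a joint): travel of the green start button, m: 0 up, 0.008 fully down; spring return, about 5 N fully down, pressed straight down.
- start_top (a point): centre of the top face of the round green start button (34 mm diameter), on a yellow patch of the blower's deck.
- turntable: white scratched melamine turntable, 280 mm diameter, its top 14 mm above the counter, braked (does not turn). Origin: centre of its underside on the counter. Carries the scent jars at the start.
- seat1 (a point): seat 1 of three (right seen from the robot): centre of the floor of an aluminium seat ring, at deck height, 100 mm from the next. The ring is 10 mm high, 78 mm outside and 66 mm inside diameter. Each seat takes one jar; any jar fits any seat.
- seat2 (a point): seat 2 of three (middle seen from the robot): centre of the floor of an aluminium seat ring, at deck height, 100 mm from the next. The ring is 10 mm high, 78 mm outside and 66 mm inside diameter. Each seat takes one jar; any jar fits any seat.
- seat3 (a point): seat 3 of three (left seen from the robot): centre of the floor of an aluminium seat ring, at deck height, 100 mm from the next. The ring is 10 mm high, 78 mm outside and 66 mm inside diameter. Each seat takes one jar; any jar fits any seat.
- jar1: squat amber glass scent jar with a perforated tin lid: upright cylinder, 58 mm diameter, 52 mm high with lid, 180 g or so. Origin: centre of its underside. Not there in every run.
- jar2: squat green glass scent jar with a perforated tin lid: upright cylinder, 58 mm diameter, 52 mm high with lid, 180 g or so. Origin: centre of its underside. Not there in every run.
- jar3: squat blue glass scent jar with a perforated tin lid: upright cylinder, 58 mm diameter, 52 mm high with lid, 180 g or so. Origin: centre of its underside. Not there in every run.
- jar4: squat pink glass scent jar with a perforated tin lid: upright cylinder, 58 mm diameter, 52 mm high with lid, 180 g or so. Origin: centre of its underside. Not there in every run.
- mug: green enamel mug, 80 mm across, 90 mm high, handle at its +y; origin under its centre. Bystander.
- brush: pink dashboard brush lying along its x axis, about 170 x 40 x 28 mm; origin under its middle. Bystander.
- stemtool: chrome valve stem tool, a T-shaped bar about 106 x 50 x 12 mm lying flat; origin under its middle. Bystander.
There are look-alikes about, which are no part of the job. What is shaped like the jar3 but brown is not meant.

How it is judged:
On the way, in this order (a step that is already met when the one before it is completed fails the run):
1. the damper lever is shut (within 0.09 rad of its stop) (value of joint damper below 0.09 rad), for 0.2 s.
2. every jar present stands in a seat ring, with the lever still shut (((horizontal distance between jar1 and seat1 below 0.007 m and z of jar1 in the frame of seat1 between -0.004 and 0.004 m) or (horizontal distance between jar1 and seat2 below 0.007 m and z of jar1 in the frame of seat2 between -0.004 and 0.004 m) or (horizontal distance between jar1 and seat3 below 0.007 m and z of jar1 in the frame of seat3 between -0.004 and 0.004 m)) and angle between each of jar1, jar2, jar3, jar4's own z axis and vertical below 0.07 rad and ((horizontal distance between jar2 and seat1 below 0.007 m and z of jar2 in the frame of seat1 between -0.004 and 0.004 m) or (horizontal distance between jar2 and seat2 below 0.007 m and z of jar2 in the frame of seat2 between -0.004 and 0.004 m) or (horizontal distance between jar2 and seat3 below 0.007 m and z of jar2 in the frame of seat3 between -0.004 and 0.004 m)) and ((horizontal distance between jar3 and seat1 below 0.007 m and z of jar3 in the frame of seat1 between -0.004 and 0.004 m) or (horizontal distance between jar3 and seat2 below 0.007 m and z of jar3 in the frame of seat2 between -0.004 and 0.004 m) or (horizontal distance between jar3 and seat3 below 0.007 m and z of jar3 in the frame of seat3 between -0.004 and 0.004 m)) and ((horizontal distance between jar4 and seat1 below 0.007 m and z of jar4 in the frame of seat1 between -0.004 and 0.004 m) or (horizontal distance between jar4 and seat2 below 0.007 m and z of jar4 in the frame of seat2 between -0.004 and 0.004 m) or (horizontal distance between jar4 and seat3 below 0.007 m and z of jar4 in the frame of seat3 between -0.004 and 0.004 m)) and value of joint damper below 0.09 rad), for 0.3 s.
3. the lever is wide open (within 0.09 rad of its other stop) (value of joint damper above 1.51 rad), for 0.2 s.
4. the start button is pressed fully down (6.5 mm or more) with the lever wide open (value of joint start above 0.0065 m and value of joint damper above 1.51 rad), for 0.05 s.
5. the start button is let go, up again (value of joint start below 0.0015 m), for 0.1 s.
At the end, for the whole second after the job is handed in: The lever is in line with the red marker within 0.08 rad and still, the button is up, and every jar present stands upright (within 0.07 rad), at rest, on the floor of a seat ring (centre within 7 mm, height within 4 mm) (angle between the x axis of damper_tip and the x axis of marker_tip, either way round below 0.08 rad and velocity of joint damper between -0.02 and 0.02 rad/s and value of joint start below 0.0015 m and ((horizontal distance between jar1 and seat1 below 0.007 m and z of jar1 in the frame of seat1 between -0.004 and 0.004 m) or (horizontal distance between jar1 and seat2 below 0.007 m and z of jar1 in the frame of seat2 between -0.004 and 0.004 m) or (horizontal distance between jar1 and seat3 below 0.007 m and z of jar1 in the frame of seat3 between -0.004 and 0.004 m)) and angle between each of jar1, jar2, jar3, jar4's own z axis and vertical below 0.07 rad and ((horizontal distance between jar2 and seat1 below 0.007 m and z of jar2 in the frame of seat1 between -0.004 and 0.004 m) or (horizontal distance between jar2 and seat2 below 0.007 m and z of jar2 in the frame of seat2 between -0.004 and 0.004 m) or (horizontal distance between jar2 and seat3 below 0.007 m and z of jar2 in the frame of seat3 between -0.004 and 0.004 m)) and ((horizontal distance between jar3 and seat1 below 0.007 m and z of jar3 in the frame of seat1 between -0.004 and 0.004 m) or (horizontal distance between jar3 and seat2 below 0.007 m and z of jar3 in the frame of seat2 between -0.004 and 0.004 m) or (horizontal distance between jar3 and seat3 below 0.007 m and z of jar3 in the frame of seat3 between -0.004 and 0.004 m)) and ((horizontal distance between jar4 and seat1 below 0.007 m and z of jar4 in the frame of seat1 between -0.004 and 0.004 m) or (horizontal distance between jar4 and seat2 below 0.007 m and z of jar4 in the frame of seat2 between -0.004 and 0.004 m) or (horizontal distance between jar4 and seat3 below 0.007 m and z of jar4 in the frame of seat3 between -0.004 and 0.004 m)) and linear speed of each of jar1, jar2, jar3, jar4 below 0.02 m/s); the robot touches nothing.
It fails at once if the start button is pressed while the lever is not wide open (value of joint start above 0.004 m and value of joint damper below 1.45 rad).
It fails at once if the mug is moved by more than 40 mm (distance of mug from where it was at the start of the episode above 0.04 m).
It fails at once if the brush is moved by more than 40 mm (distance of brush from where it was at the start of the episode above 0.04 m).
It fails at once if the valve stem tool is moved by more than 40 mm (distance of stemtool from where it was at the start of the episode above 0.04 m).
Of jar1, jar2, jar3, jar4 only 2 to 3 are there at a start; the rules pass over those that are not, and their reading is None.
At some moment in a run one of jar1, jar2, jar3, jar4 may be knocked a few centimetres aside while the robot is not near it.
It also fails if it takes over 200 s, if anything falls off the work surface, if the arm or the gripper's body presses on something with over 40 N, if the wrist force passes 120 N, or if a joint passes its speed limit or range.

## Working session

There is one attempt and no reset: what is moved stays moved. The work goes in short steps, each a Python script; the robot and the scene stay as the last script left them, time stands still between calls to the robot, and variables do not carry over. Pictures are saved under pics/ and viewed, at most 14 in all, crops included, and the job is handed in when it is done.

```bash
ls; mkdir -p pics; python3 - <<'E'
from bench import arm
import cv2,numpy as np
for n in("scene","top"):
    p=arm.read_camera(n); cv2.imwrite(f"pics/{n}0.png",cv2.resize(p["image"],(768,576)))
    print(n,p["fov_y"],p["cx"],p["cy"],np.round(p["world_to_cam"],3).tolist())
    for q in["jar1","jar2","jar3","jar4","start_top","damper","marker","seat1","blower","mug","turntable"]:
        print(q,[(np.round(r["xy"]).tolist(),round(r["p"],2),int(r["pixels"].sum())) for r in arm.regions_of(p,q)])
print(arm.pinch_z,arm.get_obs())
E
```

```text
pics
scene 42.95070983222982 252.92981911843836 197.8630829356394 [[0.329, 0.944, 0.009, -0.078], [0.818, -0.28, -0.502, -0.457], [-0.471, 0.173, -0.865, 1.71], [0.0, 0.0, 0.0, 1.0]]
jar1 [([119.0, 248.0], 0.9, 510), ([186.0, 221.0], 0.79, 451), ([101.0, 187.0], 0.74, 461), ([222.0, 296.0], 0.69, 526), ([102.0, 217.0], 0.68, 440), ([176.0, 190.0], 0.62, 435), ([226.0, 212.0], 0.59, 434)]
jar2 [([119.0, 248.0], 0.9, 510), ([186.0, 221.0], 0.79, 451), ([101.0, 187.0], 0.74, 461), ([222.0, 296.0], 0.69, 526), ([102.0, 217.0], 0.68, 440), ([176.0, 190.0], 0.62, 435), ([226.0, 212.0], 0.59, 434)]
jar3 [([119.0, 248.0], 0.9, 510), ([186.0, 221.0], 0.79, 451), ([101.0, 187.0], 0.74, 461), ([222.0, 296.0], 0.69, 526), ([102.0, 217.0], 0.68, 440), ([176.0, 190.0], 0.62, 435), ([226.0, 212.0], 0.59, 434)]
jar4 [([119.0, 248.0], 0.9, 510), ([186.0, 221.0], 0.79, 451), ([101.0, 187.0], 0.74, 461), ([222.0, 296.0], 0.69, 526), ([102.0, 217.0], 0.68, 440), ([176.0, 190.0], 0.62, 435), ([226.0, 212.0], 0.59, 434)]
start_top [([361.0, 137.0], 0.61, 97)]
damper [([312.0, 154.0], 0.8, 332)]
marker [([
[... 1629 characters left out ...]
 1.2, 'joint_pos': array([ 1.10001185e+00,  3.19570488e-01,  1.56449571e+00,  2.80639647e-05,
        1.25742657e+00, -1.99901909e-02]), 'joint_vel': array([-0.00036148,  0.00195329,  0.00155485, -0.00103755,  0.00052129,
       -0.00208782]), 'joint_efforts': array([-1.92778054e-03, -4.12367320e+01, -2.32226211e+01,  7.29231443e-02,
        3.80639057e-02,  1.95500678e-05]), 'ee_pos': array([0.2505057 , 0.51757122, 0.21399458]), 'tool_rot': array([ 2.23497695e-01,  9.74704457e-01,  5.16904422e-05, -8.16022441e-07]), 'ft_force': array([ 0.41126244, -0.18693885, -0.03176313]), 'wrist_torque': array([-0.04316633, -0.04434088,  0.02494484]), 'grip_force': 0.0, 'grip_width': 0.09111804316932091}
```

View pics/scene0.png

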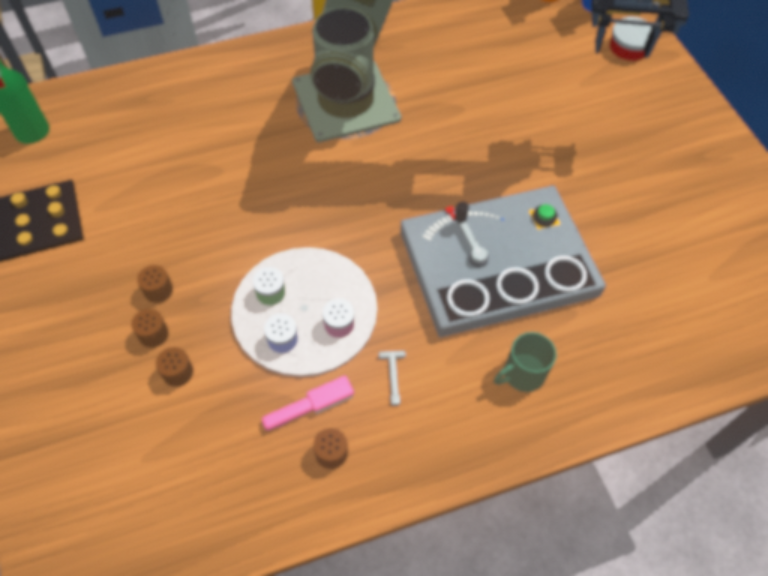

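View pics/top0.png

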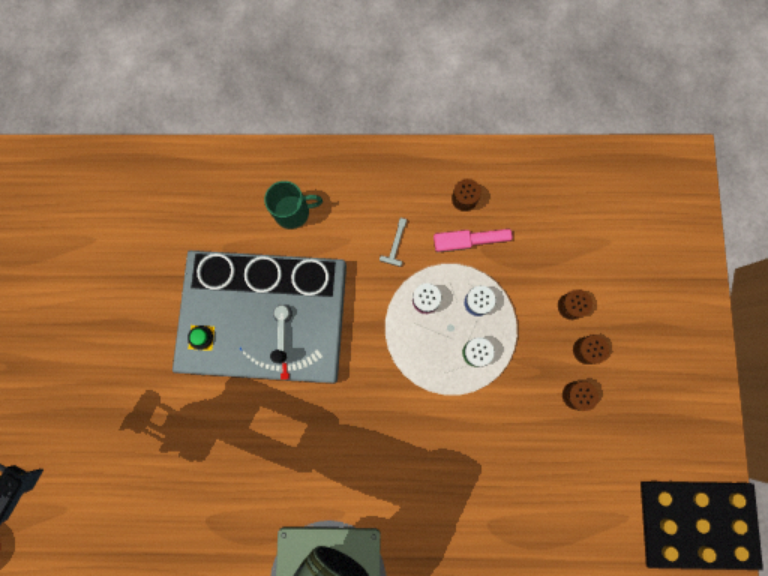

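The turntable carries three jars (768x576 pixels): green (480,352), blue (480,300) and pink (427,297) in top, and (269,286), (281,333) and (339,317) in scene. The look-alikes are four brown jars on the counter: top (577,304), (593,349), (582,394) and (466,194). The brown ones are not in the job. I'll measure the scene and check the choice in a close crop.

```bash
cat > h.py <<'E'
from bench import arm
import cv2,numpy as np
from scipy.spatial.transform import Rotation as R
DECK=.045
def w2p(p,X):
    f=192/np.tan(np.radians(p["fov_y"]/2)); c=p["world_to_cam"]@np.append(X,1)
    return np.array([f*c[0]/c[2]+p["cx"],f*c[1]/c[2]+p["cy"]])
def p2w(p,uv,z):
    f=192/np.tan(np.radians(p["fov_y"]/2)); M=p["world_to_cam"]
    d=M[:3,:3].T@np.array([(uv[0]-p["cx"])/f,(uv[1]-p["cy"])/f,1]); o=-M[:3,:3].T@M[:3,3]
    return o+d*(z-o[2])/d[2]
def blobs(p,mask,amin=8):
    n,l,s,c=cv2.connectedComponentsWithStats(mask.astype(np.uint8))
    return [(c[i],s[i,4],l==i) for i in range(1,n) if s[i,4]>=amin]
def hsv(p): return [x.astype(int) for x in cv2.split(cv2.cvtColor(p["image"],cv2.COLOR_BGR2HSV))]
def down(yaw):  # tool z down, tool y axis at world angle yaw
    y=np.array([np.cos(yaw),np.sin(yaw),0]); z=np.array([0,0,-1.]); x=np.cross(y,z)
    return R.from_matrix(np.c_[x,y,z]).as_quat()
def lids(p,ztop):
    """jar lids (white-ish top circle) from the network region; body colour by hue"""
    h,s,v=hsv(p); out=[]
    for r in arm.regions_of(p,"jar1"):
        m=r["pixels"]; lid=m&(s<60)&(v>120)
        if lid.sum()<80: continue
        hull=cv2.convexHull(np.argwhere(lid)[:,::-1].astype(np.int32)); (c,_,_)=cv2.fitEllipse(hull)
        body=m&(s>60); hue=int(np.median(h[body])) if body.sum()>10 else -1
        out.append((p2w(p,c,ztop)[:2],hue,int(body.sum()),np.round(c)))
    return out
E
python3 - <<'E'
from h import *
for n in("top","scene"):
    p=arm.read_camera(n); h,s,v=hsv(p); print(n)
    for l in lids(p,.066): print(" lid",l[0].round(4),l[1:])
    dk=max(arm.regions_of(p,"blower"),key=lambda r:r["pixels"].sum())["pixels"]
    dk=cv2.morphologyEx(dk.astype(np.uint8),cv2.MORPH_CLOSE,np.ones((15,15)))>0
    print(" green",[(p2w(p,c,DECK+.015)[:2].round(4),a) for c,a,_ in blobs(p,dk&(h>45)&(h<80)&(s>120))])
    print(" red",[(p2w(p,c,DECK+.007)[:2].round(4),a) for c,a,_ in blobs(p,dk&((h<8)|(h>172))&(s>120),4)])
    for c,a,m in blobs(p,dk&(v>165)&(s<60),25):
        e=cv2.fitEllipse(cv2.convexHull(np.argwhere(m)[:,::-1].astype(np.int32)))
        print(" white",np.round(e[0],1),np.round(e[1],1),a,p2w(p,e[0],DECK+.01)[:2].round(4),p2w(p,e[0],DECK+.022)[:2].round(4))
    print(" dark",[(c.round(1),p2w(p,c,DECK+.046)[:2].round(4),a) for c,a,_ in blobs(p,dk&(v<45),12)])
    if n=="top":
        a=cv2.resize(p["image"][155:270,110:240],None,fx=3,fy=3,interpolation=2);b=cv2.resize(p["image"][155:270,240:370],None,fx=3,fy=3,interpolation=2)
        cv2.imwrite("pics/crop1.png",np.hstack([a,b]))
E
```

```text
top
 lid [ 0.5576 -0.3028] (113, 26, array([320., 200.]))
 lid [ 0.4535 -0.2966] (56, 19, array([319., 234.]))
 lid [ 0.5618 -0.1924] (170, 19, array([284., 199.]))
 green [(array([0.4807, 0.2734]), np.int32(117))]
 red [(array([0.4102, 0.0948]), np.int32(45))]
 white [143.1 180.5] [23.1 24.3] 109 [0.6184 0.2488] [0.616  0.2447]
 white [174.4 182.4] [23.4 24.1] 110 [0.6127 0.1493] [0.6103 0.1463]
 white [206.1 184.4] [23.7 24.1] 112 [0.607  0.0494] [0.6047 0.0475]
 white [187.1 218.2] [10.9 30. ] 143 [0.5005 0.1046] [0.4993 0.1021]
 white [203.2 239.6] [ 8.7 25.7] 103 [0.4353 0.0526] [0.4349 0.0506]
 white [168.5 238.9] [ 4.  16.4] 32 [0.4365 0.1591] [0.4361 0.156 ]
 dark [(array([130.9, 180.8]), array([0.61  , 0.2737]), np.int32(81)), (array([143.3, 180.4]), array([0.6114, 0.2357]), np.int32(287)), (array([159.1, 182.2]), array([0.6061, 0.1871]), np.int32(220)), (array([174.8, 182.3]), array([0.6061, 0.139 ]), np.int32(293)), (array([190.5, 184.2]), array([0.6003, 0.0911]), np.int32(224)), (array([206.4, 184.2]), array([0.6005, 0.0425]), np.int32(299)), (array([219.2, 185.6]), array([0.5965, 0.0037]), np.int32(111)), (array([136.5, 224.7]), array([0.4767, 0.2477]), np.int32(74)), (array([185.4, 237.2]), array([0.4406, 0.0997]), np.int32(70))]
scene
 lid [ 0.5766 -0.1997] (170, 67, array([225., 212.]))
 lid [ 0.5719 -0.308 ] (-1, 7, array([187., 221.]))
 lid [ 0.4683 -0.3024] (49, 52, array([179., 190.]))
 green [(array([0.4766, 0.2722]), np.int32(71))]
 red [(array([0.4087, 0.0929]), np.int32(33))]
 white [335.8 169.7] [ 99.8 133.8] 4964 [0.5429 0.1508] [0.5496 0.1458]
 dark []
```

View pics/crop1.png

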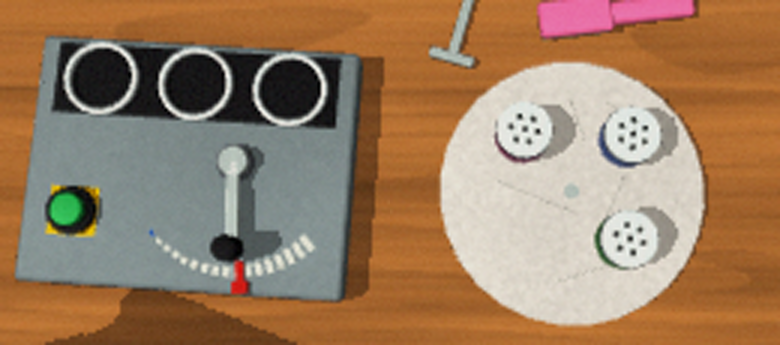

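The close crop shows jars with purple/pink (523,130), blue (630,135) and green (628,238) bodies on the turntable, so all three are real. The lever hub is at (233,160), the knob at (226,245), the marker head at (239,285) and the button at (67,210). I'll fix the lever geometry next.

```bash
python3 - <<'E'
from h import *
p=arm.read_camera("top");h,s,v=hsv(p)
hub=p2w(p,np.array([233,160])/3+[110-.33,155-.33],DECK+.022)[:2]
kn=p2w(p,np.array([226,244])/3+[110-.33,155-.33],DECK+.055)[:2]
mk=p2w(p,np.array([240,287])/3+[110-.33,155-.33],DECK+.007)[:2]
print(hub,kn,mk,np.linalg.norm(kn-hub),np.linalg.norm(mk-hub))
for q in(kn,mk): d=q-hub; print((np.arctan2(d[1],d[0])-(np.pi-.057)+.8+np.pi)%(2*np.pi)-np.pi)
p2=arm.read_camera("scene");h,s,v=hsv(p2)
g=p["image"]
# button height by two views
def tri(u1,u2):
    from scipy.optimize import least_squares
    return least_squares(lambda X:np.r_[w2p(p,X)-u1,w2p(p2,X)-u2],[.5,.2,.06])
h1,s1,v1=hsv(p); gm=lambda P:max(blobs(P,(hsv(P)[0]>45)&(hsv(P)[0]<80)&(hsv(P)[1]>120)&(cv2.circle(np.zeros((384,512),np.uint8),tuple(int(x) for x in w2p(P,[.48,.272,.06])),14,1,-1)>0)),key=lambda b:b[1])[0]
r=tri(gm(p),gm(p2));print("button",r.x,r.fun)
for c,a,m in blobs(p2,(v>190)&(s<50),30):
    X=p2w(p2,c,DECK+.01)
    if X[0]>.35 and X[1]>-.02:
        e=cv2.fitEllipse(cv2.convexHull(np.argwhere(m)[:,::-1].astype(np.int32))); print(e[0],e[1],p2w(p2,e[0],DECK+.01))
b=g
c=cv2.resize(p2["image"][115:230,260:410],None,fx=5,fy=5,interpolation=2);cv2.imwrite("pics/crop2.png",c)
for y in(0.1,0.3):
  for X in([.6,y,.2],[.42,y,.1]):
    print(arm.solve_ik(X,down(np.pi/2-.057)))
E
```

```text
[0.53059177 0.1027101 ] [0.44379262 0.09916375] [0.40269317 0.09343207] 0.08687155875722043 0.1282346765998311
0.8978342647203954
0.929415268750259
button [0.47958176 0.27056719 0.06492247] [ 0.29258698  0.08533919  0.29387579 -0.08297437]
(318.2173767089844, 142.21739196777344) (2.8866517543792725, 14.471924781799316) [0.43400915 0.14124608 0.055     ]
(291.12042236328125, 151.9830322265625) (8.309653282165527, 22.249914169311523) [0.44119139 0.04996574 0.055     ]
(316.0582275390625, 161.14427185058594) (10.523382186889648, 26.06516456604004) [0.49605819 0.1078613  0.055     ]
(376.74566650390625, 181.38320922851562) (22.4537410736084, 27.176469802856445) [0.61842074 0.24680559 0.055     ]
(344.62689208984375, 189.3973388671875) (22.979190826416016, 27.022645950317383) [0.61298603 0.14722224 0.055     ]
(311.6675720214844, 197.67515563964844) (23.357791900634766, 27.009078979492188) [0.60768872 0.04708911 0.055     ]
(408.694091796875, 319.7936096191406) (27.151540756225586, 33.441680908203125) [1.00984664 0.1397193  0.055     ]
(431.09814453125, 353.49298095703125) (38.03804397583008, 41.71771240234375) [1.10023282 0.15139107 0.055     ]
[ 1.46241667e-01  3.80635582e-01  1.50755093e+00 -4.44089210e-16
  1.25340614e+00 -1.36755466e+00]
[ 2.07103669e-01  2.11905807e-01  2.04343629e+00 -4.44089210e-16
  8.86250561e-01 -1.30669266e+00]
[ 4.46503581e-01  4.80453861e-01  1.34500524e+00 -4.44089210e-16
  1.31613356e+00 -1.06729275e+00]
[ 5.97966845e-01  3.31233664e-01  1.86408976e+00 -4.44089210e-16
  9.46269228e-01 -9.15829482e-01]
```

View pics/crop2.png

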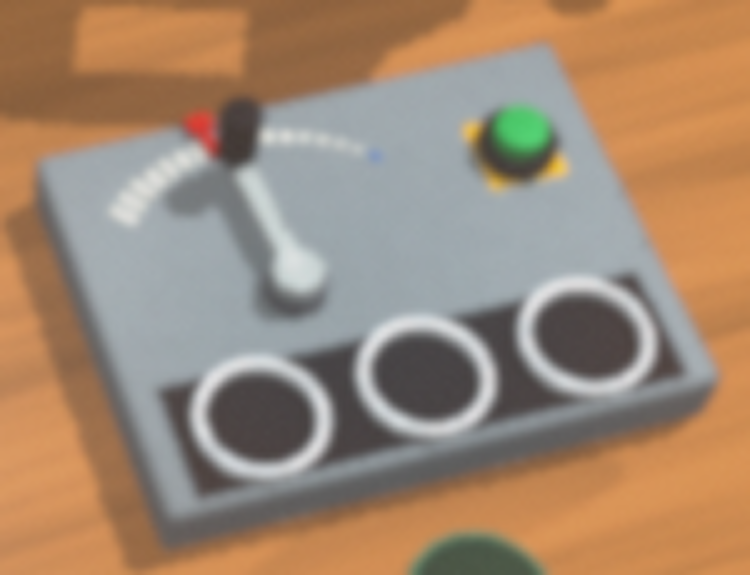

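Both cameras agree to about 2 mm. The second crop shows the rings at (261,416), (426,375) and (588,335), the hub at (299,268), the knob at (238,130) and the button at (520,135), with its top about 20 mm above the deck. Next I'll shut the lever.

```bash
cat >> h.py <<'E'
YAW=-.0555; HINGE=np.array([.5303,.1022]); SEATS=np.array([[.6074,.0483],[.6129,.1483],[.6184,.2478]]); BTN=np.array([.4796,.2706,.065])
ldir=lambda a:np.pi+YAW-.8+a
def knob(a,r=.09): return HINGE+r*np.array([np.cos(ldir(a)),np.sin(ldir(a))])
ZK=DECK+.046-arm.pinch_z+.005
def angle_of(xy):
    d=np.array(xy)[:2]-HINGE; return (np.arctan2(d[1],d[0])-(np.pi+YAW)+.8+np.pi)%(2*np.pi)-np.pi
def kpose(a,z): return [*knob(a),z],down(ldir(a)-np.pi/2)
def up(z=.25):
    o=arm.get_obs()["ee_pos"]; arm.move_l([o[0],o[1],z],v=.25)
def sweep(a0,a1,final=None):
    """grip the knob at a0, swing to a1 (optionally on to a stop past it), let go"""
    arm.release(); arm.goto(*kpose(a0,.2)); print("touch",arm.move_l(kpose(a0,ZK)[0],v=.12,stop_force=15)); arm.gripper_close(20)
    o=arm.get_obs(); print("grip w",o["grip_width"],"f",o["grip_force"])
    n=int(np.ceil(abs(a1-a0)/.12))
    for a in np.linspace(a0,a1,n+1)[1:]:
        arm.move_l(kpose(a,ZK)[0],kpose(a,ZK)[1],v=.08)
    if final is not None: print("stop",arm.move_l(*kpose(final,ZK),v=.03,stop_force=15))
    o=arm.get_obs(); print("angle",angle_of(o["ee_pos"]),"r",np.linalg.norm(o["ee_pos"][:2]-HINGE),"F",o["ft_force"].round(1))
    arm.release(); up(.2); print("t",arm.get_obs()["t"])
E
python3 - <<'E'
from h import *
p=arm.read_camera("scene"); print("hub scene",p2w(p,np.array([299,268])/5+[260-.4,115-.4],DECK+.022))
sweep(.87,.06,-.04)
E
```

```text
hub scene [0.52925223 0.1027826  0.067     ]
touch False
grip w 0.025333389731402946 f 20.000030994415283
stop False
angle -0.01645108915814486 r 0.09061087080919701 F [-7.7  1.5  4.7]
t 9.8833
```

```bash
cat >> h.py <<'E'
Y1=np.pi/2+YAW; DZ=.016
def place(jar,base,seat):
    jar=np.array(jar); arm.release(); arm.goto([*jar,.2],down(0.)); print("touch",arm.move_l([*jar,base+DZ],v=.15,stop_force=12))
    arm.gripper_close(6); print("w0",arm.get_obs()["grip_width"]); arm.release()
    arm.move_l([*jar,base+DZ],down(Y1),v=.1); arm.gripper_close(25); print("w1",arm.get_obs()["grip_width"])
    up(.2); o=arm.get_obs(); print("lifted w",o["grip_width"],"Fz",o["ft_force"][2])
    arm.goto([*seat,.2],down(Y1)); arm.move_l([*seat,.09],v=.2); hit=arm.move_l([*seat,DECK+DZ+.001],v=.05,stop_force=6)
    o=arm.get_obs(); print("hit",hit,"z-target",o["ee_pos"][2]-DECK-DZ,o["grip_width"]); arm.wait(.1); arm.release(); up(.2); print("t",arm.get_obs()["t"])
def look(tag=None):
    p=arm.read_camera("top"); out=[]
    for l in lids(p,.066):
        x=l[0]
        if x[1]>-.05 and x[0]>.5: x=p2w(p,np.array(l[3]),DECK+.052)[:2]; 
        print(" lid",np.round(x,4),l[1:])
    if tag: cv2.imwrite(f"pics/{tag}.png",cv2.resize(p["image"][150:280,100:370],None,fx=2.8,fy=2.8,interpolation=2))
    return p
E
python3 - <<'E'
from h import *
place([.5618,-.1924],.014,SEATS[0])
arm.goto([.4,-.1,.3],down(Y1)); look("a1")
E
```

```text
touch False
w0 0.05790376708151909
w1 0.05772826401226591
lifted w 0.05740846982541897 Fz -1.1213213527282293
hit True z-target 1.593485534737149e-05 0.057948234230867764
t 20.9083
 lid [0.6061 0.0491] (167, 39, array([204., 182.]))
 lid [ 0.4548 -0.2988] (58, 13, array([319., 234.]))
 lid [ 0.5557 -0.3014] (113, 26, array([319., 201.]))
 lid [0.5088 0.1205] (80, 19, array([179., 214.]))
```

View pics/a1.png

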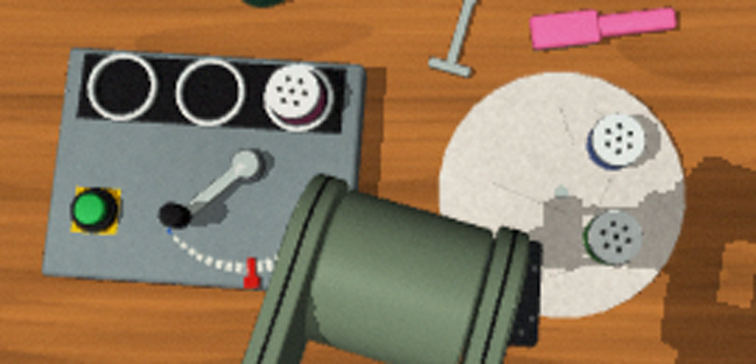

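The pink jar is seated in ring 1 at (296,95) in the crop, and the lever is at the blue end, so it is shut. The blue jar (615,140) and green jar (613,237) have not moved. Next are the other two.

```bash
python3 - <<'E'
from h import *
place([.5565,-.3020],.014,SEATS[1])
arm.goto([.25,.1,.35],down(Y1)); look()
place([.4545,-.2976],.014,SEATS[2])
arm.goto([.25,-.25,.35],down(Y1)); p=look("a2")
h,s,v=hsv(p); c=w2p(p,[.41,.09,.052])
b=max(blobs(p,((h<8)|(h>172))&(s>120)&(cv2.circle(np.zeros((384,512),np.uint8),tuple(int(x) for x in c),16,1,-1)>0)),key=lambda b:b[1])
x=p2w(p,b[0],DECK+.007); print("marker",x,b[1],angle_of(x))
E
```

```text
touch False
w0 0.05759335150223212
w1 0.0574811706239033
lifted w 0.05788305256656901 Fz -1.7887487204585777
hit True z-target 2.7790871775110193e-05 0.057609622200829685
t 33.5583
 lid [0.6118 0.1495] (112, 56, array([171., 180.]))
 lid [ 0.4536 -0.298 ] (56, 19, array([319., 234.]))
 lid [0.6    0.0489] (167, 43, array([204., 184.]))
touch False
w0 0.057881340015798984
w1 0.05773819999927302
lifted w 0.057436432255307174 Fz -3.179490282973946
hit True z-target 3.678537865939302e-06 0.05764967961677417
t 47.5583
 lid [0.6057 0.1461] (112, 59, array([172., 182.]))
 lid [0.6145 0.2472] (58, 52, array([139., 179.]))
 lid [0.6061 0.0491] (168, 32, array([204., 182.]))
marker [0.40971376 0.09465093 0.052     ] 44 0.9180214974197396
```

View pics/a2.png

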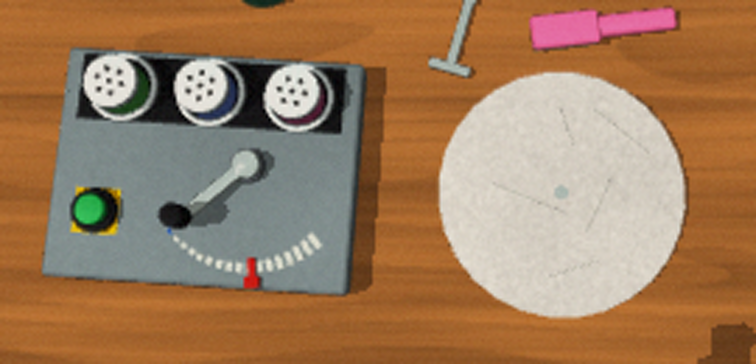

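All three jars are seated (crop (118,87), (208,92), (298,97)), the turntable is empty, and the marker measures about 0.92 rad. Next I'll open the lever and press the button.

```bash
python3 - <<'E'
from h import *
sweep(0.,1.55,1.64)
arm.goto([.25,-.25,.35],down(Y1)); look("a3")
E
```

```text
touch False
grip w 0.025425442287761234 f 20.000048875808716
stop False
angle 1.6086892788077103 r 0.08969260705825555 F [ 1.1  9.2 -0.2]
t 59.9583
 lid [0.6061 0.0491] (167, 32, array([204., 182.]))
 lid [0.6118 0.1495] (112, 58, array([171., 180.]))
 lid [0.6114 0.2439] (58, 69, array([140., 180.]))
```

View pics/a3.png

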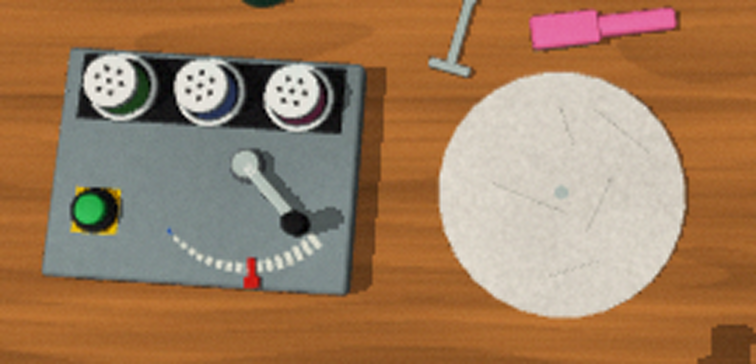

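The lever is at the broad end of the scale (knob (294,222)) and the jars have not moved. Next is the button press.

```bash
python3 - <<'E'
from h import *
arm.gripper_close(20)
arm.goto([*BTN[:2],.14],down(Y1))
print(arm.move_l([*BTN[:2],.072],v=.1,stop_force=8),arm.get_obs()["ft_force"])
t=arm.move_l([*BTN[:2],.050],v=.02,stop_force=14); o=arm.get_obs(); print(t,o["ee_pos"],o["ft_force"])
arm.wait(.2); up(.2); print(arm.get_obs()["ft_force"])
sweep(1.6,.918)
arm.goto([.25,-.25,.35],down(Y1)); p=look("a4")
E
```

```text
False [-0.84845054 -0.53223836 -1.17807603]
True [0.47995522 0.27082567 0.06127397] [-0.17137241 -1.00909891  5.69557102]
[-0.26666306  0.80526221 -0.72126058]
touch False
grip w 0.025493843854034498 f 19.99995857477188
angle 0.9207966715612761 r 0.09001641591678243 F [-0.6  1.5 -0.1]
t 75.5417
 lid [0.6145 0.2472] (59, 55, array([139., 179.]))
 lid [0.6061 0.0491] (167, 29, array([204., 182.]))
 lid [0.6088 0.1463] (112, 58, array([172., 181.]))
```

View pics/a4.png

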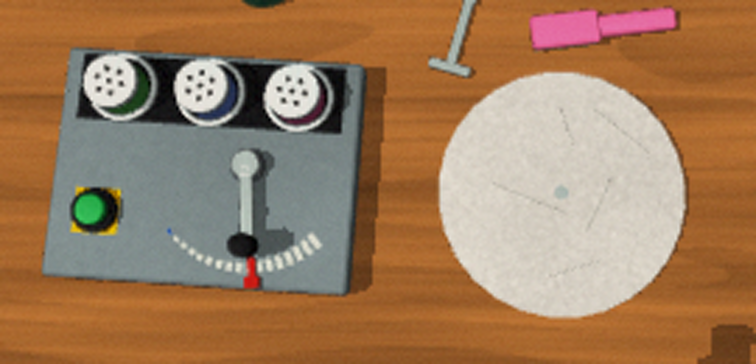

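The lever lies in line with the marker and the jars are seated. The press stopped on force at z = 0.061, which doesn't prove full travel. There is time, so I'll reopen the lever and press again with a logged force profile.

```bash
python3 - <<'E'
from h import *
sweep(.92,1.55,1.64)
arm.gripper_close(20); arm.goto([*BTN[:2],.14],down(Y1)); arm.move_l([*BTN[:2],.076],v=.1); arm.wait(.2)
f0=arm.get_obs()["ft_force"][2]
for z in np.arange(.075,.046,-.001):
    arm.move_l([*BTN[:2],z],v=.02); arm.wait(.1); o=arm.get_obs(); f=o["ft_force"][2]-f0
    print(round(z,3),round(o["ee_pos"][2],4),round(f,1))
    if f>22: break
arm.wait(.2); up(.2)
E
```

```text
touch False
grip w 0.02535827226441514 f 19.999981820583344
stop False
angle 1.6088551368452482 r 0.09008679022571836 F [-5.   5.3  4.7]
t 84.9
0.075 0.075 -0.0
0.074 0.0739 0.8
0.073 0.073 0.4
0.072 0.072 0.3
0.071 0.071 0.6
0.07 0.07 0.4
0.069 0.0692 1.5
0.068 0.0681 2.4
0.067 0.0671 2.4
0.066 0.0661 2.7
0.065 0.0651 3.9
0.064 0.0641 4.0
0.063 0.0631 4.8
0.062 0.0621 5.3
0.061 0.0613 6.6
0.06 0.0612 12.8
0.059 0.0611 17.7
0.058 0.061 24.1
```

The button bottoms at z = 0.061, with 8 mm of travel from 0.069, so it was fully pressed and has been released. Now I'll set the lever to the marker.

```bash
python3 - <<'E'
from h import *
sweep(1.6,.922)
arm.goto([.25,-.25,.35],down(Y1)); p=look("a5"); q=arm.read_camera("scene")
cv2.imwrite("pics/s5.png",cv2.resize(q["image"][115:230,260:410],None,fx=5,fy=5,interpolation=2))
for n,P in(("top",p),("scene",q)):
    h,s,v=hsv(P); c=w2p(P,[.41,.09,.052])
    b=max(blobs(P,((h<8)|(h>172))&(s>120)&(cv2.circle(np.zeros((384,512),np.uint8),tuple(int(x) for x in c),16,1,-1)>0),4),key=lambda b:b[1])
    print(n,angle_of(p2w(P,b[0],DECK+.007)))
E
```

```text
touch False
grip w 0.025316181451321907 f 19.999938011169434
angle 0.9248699348469245 r 0.09001597092232747 F [-0.4  1.3  0.6]
t 103.7167
 lid [0.6176 0.2474] (59, 76, array([139., 178.]))
 lid [0.6061 0.0491] (168, 40, array([204., 182.]))
 lid [0.6088 0.1493] (112, 36, array([171., 181.]))
top 0.9172354893611923
scene 0.9215331421120956
```

View pics/s5.png

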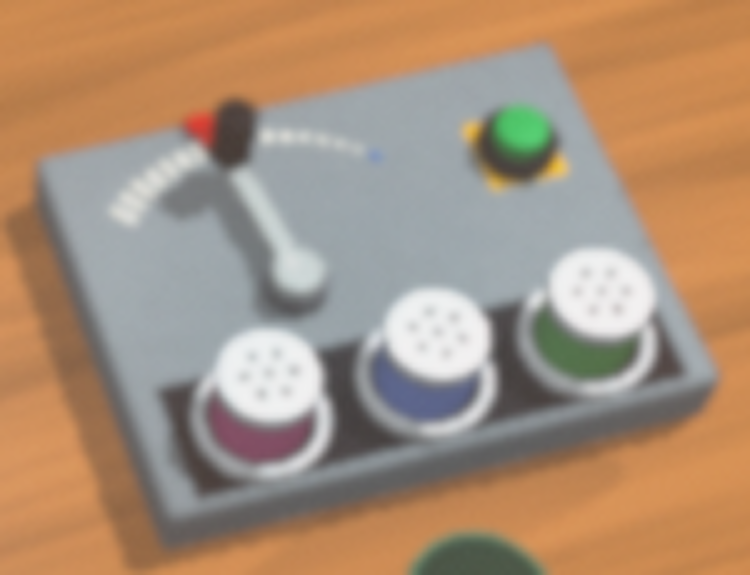

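All three jars stand upright in rings (265,400), (430,360) and (592,320), the button at (520,135) is up, and the lever is on the marker. I'm handing in.

```bash
python3 -c "
from bench import arm
print(arm.close_job())"
```

```text
the job is handed in; nothing more can be done
None
```

I handed the job in at about 104 s: all three jars are in their rings, the button was pressed fully down with the lever wide open and is up again, and the lever is within about 0.01 rad of the red marker by my measurement (the hand-in call returned no verdict).

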